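Set the burnisher to fast and start it

TASK

Get the bench burnisher running at fast: with a fingertip push its speed lever from the off end, past the slow notch in the middle, all the way to the stop at the other end, and only then press the small start button on the push-button station fully down and let it go. Leave the big mushroom-shaped stop button alone; the lever's handle is only pushed, not pinched, and the thread spools and the tin stay where they stand.

Things in the scene. Friction and masses are not known exactly. Their poses are not given: they have to be found in the camera images.
- burnisher: bench burnisher, fixed: foot plate 150 (x) x 140 (y) mm; on its -x side a grey control housing, top 57 mm high, x -72 to -8 mm, with a lever in a slot along y; on its +x side a ribbed motor, top 82 mm high, front at x = 0, with a wooden mandrel out to y = +84 mm. Origin: centre of the underside. x points away from the control side, y to the left, z up; turned up to 0.3 rad about z.
- lever_pivot (a point): the lever's hinge axis, inside the control housing: 48 mm above the bench, at x = -40 mm, y = 0 in the burnisher's frame; its axes are those of the burnisher. The lever swings in the burnisher's y-z plane through this point.
- lever_grip (a point): centre of the black paddle-shaped handle of the speed lever, 61 mm from the hinge axis: 26 mm wide (along the burnisher's x), 16 mm thick in the direction of swing, 30 mm long along the lever (46 to 76 mm from the axis), on an 8 mm steel stem. Push on its right face (-y); pressing its left and right faces at once is pinching. z of this frame points along the lever, away from the hinge.
- lever (a joint): speed lever, rad: 0 = off, leaning 0.4 rad from upright toward the burnisher's -y; 0.4 = slow, upright, at one stamped dot; 0.8 = fast, leaning 0.4 rad toward +y on its end stop, at two dots. Grows as it is pushed toward +y. A detent holds it in each place: 5 to 8 N at the handle to leave off or slow; past 0.2 rad it snaps on to slow, past 0.6 to fast.
- station: push-button station, fixed to the bench: grey box 70 (x) x 130 (y) x 41 mm high with two black buttons on top, 64 mm apart along its y. Origin: centre of its underside; it may be turned up to 0.4 rad. It stands to the left or to the right of the burnisher.
- start_top (a point): centre of the top face of the start button, the small flat round one (24 mm across, in a 40 mm steel collar), at y = -32 mm in the station's frame, 59 mm above the bench, 6 mm above its collar.
- start (a joint): travel of the start button, m: 0 = up, 0.006 = fully down (flush with its collar); a spring returns it; fully down takes about 5 N, counts as pressed above 0.0045.
- stop_top (a point): centre of the top of the stop button, the big mushroom-shaped one (40 mm across), at y = +32 mm in the station's frame, 74 mm above the bench.
- stop (a joint): travel of the stop button, m: 0 = up, 0.006 = fully down; must stay up.
- spool_beige: loose reel of beige thread, 34 mm across, 45 mm tall, standing on the robot's side of the burnisher; origin at the centre of its foot.
- spool_grey: loose reel of grey thread, 32 mm across, 42 mm tall, standing on the far side of the button station; origin at the centre of its foot.
- tin: loose round red tin, 56 mm across, 35 mm tall, standing on the robot's side of the button station; origin at the centre of its foot.
There are look-alikes about, which are no part of the job. What is shaped like the spool_grey but orange is not meant.

How it is judged:
By the outcome, as a careful person would: the job done as asked, in the order asked, and still so for the second after the job is handed in, with the robot touching nothing.
It also fails if it takes over 42 s, if anything falls off the work surface, if the arm or the gripper's body presses on something with over 40 N, if the wrist force passes 120 N, or if a joint passes its speed limit or range.

ROBOT

A 6-joint arm with a two-finger parallel gripper is mounted at the origin on a cart in front of the work surface, level with it; the furniture and walls round the work are solid. World frame = base frame: x ahead of the robot, y to its left, z up, the work surface at z = 0. Lengths are in m, angles in rad, forces in N, time in s.
With the tool pointing down it reaches from about 0.4 to 0.825 m from the base axis. Payload 7 kg.
Tool frame: the origin (TCP) lies on the centre line of the jaws, within the pads' length; the fingertips stand 25 mm ahead of it and the grasp point (between the pads) lies 6 mm ahead of it (ctrl.tip_extent is the distance from the TCP to the fingertips, in m); y points along the fingers, x is the direction in which the jaws open and shut, and the axes are right-handed (so a half turn about y gives the same grasp; the last joint's range is limited). The gripper opens to 88 mm and grips with 3 to 60 N. Pads are 19 mm wide; open, the fingers measure 130 mm over their backs; the gripper's body (78 mm by 193 mm) begins 47 mm behind the grasp point.
Start: joints at [1.538, 0.359, 0.012, 0, -1.224, -0.288], TCP at [0.213, 0.641, 0.252] pointing down, gripper open.
Joint ranges: [-3.07, 3.07], [-1.43, 2.12], [-1.02, 1.25], [-3.03, 1.67], [-3.05, -0], [-3.03, 3.03]. Speed limits (rad/s): [2.39, 2.39, 3.01, 3.14, 3.14, 3.14].

INTERFACE

Orientations are given as a unit quaternion [x, y, z, w].
In Python, from workcell import telemetry, optics, ctrl, recognise gives the robot as it stands.
- The arm moves only by the shell command python3 -m handwheel 'ROWS' [FORCE]. ROWS is JSON, a list that holds one entry, the list of rows, each a list of 5 numbers: the closure, from 0 (fully open) to 1 (shut), then the shift along the tool's x, y, z in cm, then the turn about the tool's y in degrees. A call has 1 to 20 rows; each row shifts and turns the commanded pose from where the row before left it, along the tool's axes as they then stand; what a row does not reach is not made up. A row lasts 1/10 s, in which the tool goes at most 50 mm and 8.59 degrees, less where a joint would pass 70% of its speed; a pose out of reach is approached as far as the arm can. A call with a gripper value outside its range is refused whole. The fingers move at their own pace and stop on an object; FORCE is the grip in N (left out, the last holds). Time passes only in rows, so rows that do not move let the fingers close. It gives the time, the measured TCP pose, the force and the opening at its end, in the units of the state.
- telemetry.get_state(): the state, without advancing time (a new reading comes with each control period).
- optics.snapshot(name): name is "side" or "top" or "wrist"; returns a dict with "color" (384x512x3 uint8, red, green, blue), "vfov" (degrees; the focal length in pixels is half the picture's height over the tangent of half this angle, whatever the lens; pixels are square), "cx", "cy" (the principal point, pixels), "eye" and "rotation" of the camera in the world. Camera axes: x right, y up, looking along -z (the intrinsics and any distortion apply to the point x, -y, -z); pixel columns grow to the right and rows downward; lengths in m; the calibration is good to about 2 mm. A picture is of the moment at which its call begins. There is no depth.
- ctrl.finish_job(): hands the job in, once; it reports no verdict.
Trained networks look in a picture, given as the dict that the camera call returned (one of the last four; its "shot" number tells which), for a name from the list of things; names that differ only in an ending like _2 or _b are one class to them, and where a whole thing is asked for, a point or a joint stands for the part that bears it (a point fixed in the world has none). Each returns a list of dicts, best first, with "score" (0 to 1); they miss things now and then, are a little off and sometimes report something else, mostly with a low value. They report only what shows in the picture. A call takes as long as a camera call. They do not tell look-alikes from the thing itself.
- recognise(picture, query): "box" ([left, top, right, bottom] in pixels, round what is visible of it).
The state is a dict: "time_s": time; "q": joint angles; "qvel": joint speeds; "tau": joint torques, N m; "eef_pos": TCP position; "ee_rot": TCP orientation; "force": force on the tool from outside, world axes, zero at the start; "torque": the same for the moment, N m; "opening": finger opening in m.
Only numpy, scipy, OpenCV 4.12 (cv2) and the standard library are available. Lean on these libraries where they do the work, as an engineer would, in place of code of your own. Each camera call takes 0.05 s, during which the arm holds its last target.

## Working session

There is one attempt and no reset: what is moved stays moved. The work goes in short steps, Python scripts to look and compute and a shell command to move; the robot and the scene stay as the last step left them, time stands still between calls to the robot, and variables do not carry over. Pictures are saved under pics/ and viewed, and the job is handed in when it is done.

```bash
ls; mkdir -p pics; cat > h.py <<'E'
import numpy as np, cv2
from workcell import telemetry, optics, ctrl, recognise
def snap(n,f):
    s=optics.snapshot(n); cv2.imwrite('pics/'+f,s['color'][:,:,::-1]); return s
E
python3 - <<'E'
from h import *
s=telemetry.get_state()
for k in s: print(k,np.round(s[k],3))
print(ctrl.tip_extent)
a=[]
for n in ['top','side','wrist']:
    p=snap(n,n+'1.png'); print(n,{k:p[k] for k in p if k!='color'})
    for q in ['burnisher','lever_grip','lever','station','start_top','stop_top','spool_beige','spool_grey','tin']:
        print(q,[(np.round(d['box']).tolist(),round(d['score'],2)) for d in recognise(p,q)][:3])
E
```

```text
pics
time_s 0.0
q [ 1.538  0.359  0.011 -0.    -1.224 -0.288]
qvel [-0.002  0.001 -0.001  0.    -0.001 -0.   ]
tau [-1.0000e-03 -5.8272e+01  2.9306e+01  6.9970e+00  7.0000e-03 -0.0000e+00]
eef_pos [0.213 0.64  0.251]
ee_rot [ 0.414 -0.573  0.574 -0.413]
force [-0.181 -0.549  0.085]
torque [-0.034  0.01   0.003]
opening 0.087
0.025
top {'vfov': 45.65013982024381, 'cx': 249.6730575331739, 'cy': 180.75484474796892, 'eye': array([ 0.42723657, -0.11554066,  1.03856624]), 'rotation': array([ 0.0462953 , -0.06964901, -0.70447137,  0.7047878 ]), 'shot': 1}
burnisher [([254.0, 165.0, 327.0, 234.0], 0.79)]
lever_grip [([254.0, 162.0, 328.0, 233.0], 0.54), ([298.0, 204.0, 318.0, 222.0], 0.47)]
lever [([298.0, 205.0, 316.0, 223.0], 0.65)]
station [([144.0, 151.0, 204.0, 200.0], 0.82)]
start_top []
stop_top [([152.0, 172.0, 170.0, 184.0], 0.65)]
spool_beige [([282.0, 238.0, 300.0, 257.0], 0.73)]
spool_grey [([153.0, 144.0, 168.0, 162.0], 0.63), ([229.0, 184.0, 241.0, 199.0], 0.44)]
tin [([164.0, 202.0, 194.0, 227.0], 0.59), ([256.0, 161.0, 330.0, 235.0], 0.39)]
side {'vfov': 46.559985645744874, '
[... 395 characters left out ...]
, 301.0], 0.22)]
start_top [([278.0, 145.0, 292.0, 173.0], 0.23)]
stop_top [([247.0, 281.0, 271.0, 306.0], 0.85)]
spool_beige [([313.0, 178.0, 328.0, 205.0], 0.77)]
spool_grey [([258.0, 226.0, 271.0, 252.0], 0.84), ([217.0, 296.0, 237.0, 322.0], 0.64), ([281.0, 147.0, 293.0, 178.0], 0.26)]
tin [([280.0, 273.0, 314.0, 307.0], 0.57), ([231.0, 146.0, 310.0, 224.0], 0.57)]
wrist {'vfov': 68.22731957287962, 'cx': 259.3394040287602, 'cy': 189.56638089585158, 'eye': array([0.29300477, 0.6143101 , 0.3845119 ]), 'rotation': array([ 0.09125848, -0.12595225,  0.80093646, -0.57819435]), 'shot': 3}
burnisher []
lever_grip []
lever []
station []
start_top []
stop_top []
spool_beige []
spool_grey []
tin []
```

View pics/top1.png

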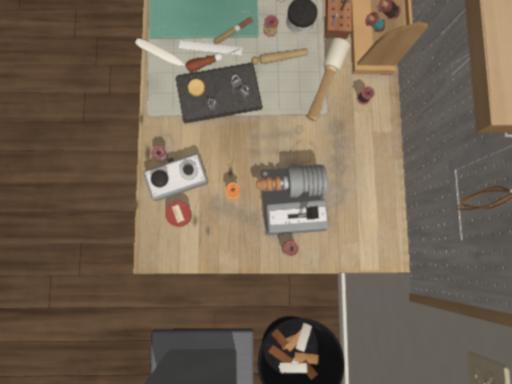

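View pics/side1.png

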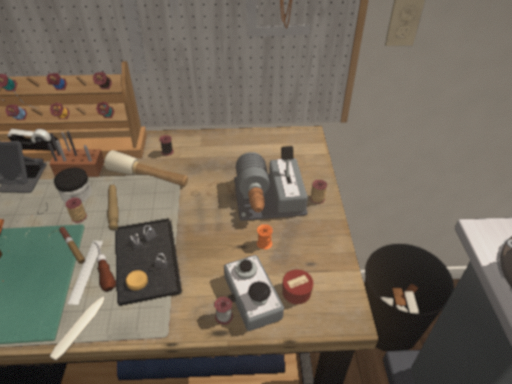

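```bash
python3 - <<'E'
import cv2
a=cv2.imread('pics/top1.png'); cv2.imwrite('pics/top1z.png',cv2.resize(a[135:265,135:335],None,fx=4,fy=4,interpolation=cv2.INTER_CUBIC))
a=cv2.imread('pics/side1.png'); cv2.imwrite('pics/side1z.png',cv2.resize(a[140:335,200:360],None,fx=3,fy=3,interpolation=cv2.INTER_CUBIC))
from h import *
from scipy.spatial.transform import Rotation as R
print(R.from_quat(telemetry.get_state()['ee_rot']).as_matrix().round(3))
E
```

```text
[[-0.315 -0.     0.949]
 [-0.949 -0.    -0.315]
 [ 0.    -1.    -0.   ]]
```

View pics/top1z.png

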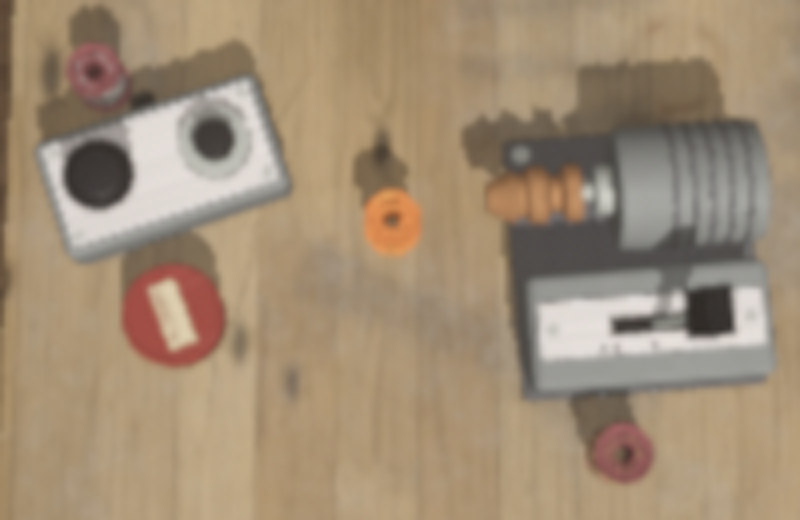

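View pics/side1z.png

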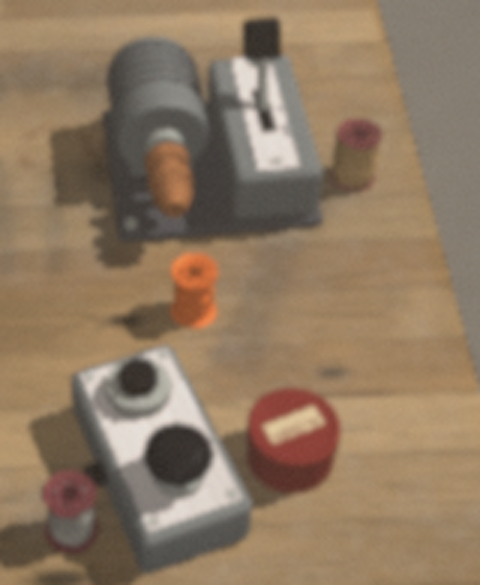

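```bash
cat >> h.py <<'E'
from scipy.spatial.transform import Rotation as R
def ray(s,u,v):
    f=192/np.tan(np.radians(s['vfov']/2))
    d=np.array([(u-s['cx'])/f,-(v-s['cy'])/f,-1.]); return R.from_quat(s['rotation']).apply(d)
def atz(s,u,v,z):
    d=ray(s,u,v); return s['eye']+d*(z-s['eye'][2])/d[2]
def proj(s,P):
    f=192/np.tan(np.radians(s['vfov']/2))
    c=R.from_quat(s['rotation']).inv().apply(np.array(P)-s['eye']); c=np.atleast_2d(c)
    return np.c_[s['cx']+f*c[:,0]/-c[:,2], s['cy']-f*c[:,1]/-c[:,2]]
TOP={'vfov': 45.65013982024381, 'cx': 249.6730575331739, 'cy': 180.75484474796892, 'eye': np.array([ 0.42723657, -0.11554066,  1.03856624]), 'rotation': np.array([ 0.0462953 , -0.06964901, -0.70447137,  0.7047878 ])}
SIDE={'vfov': 46.559985645744874, 'cx': 253.22382146609013, 'cy': 199.03015399100332, 'eye': np.array([0.62335802, 0.47906049, 0.71050958]), 'rotation': np.array([0.00885438, 0.38534551, 0.92249029, 0.0210261 ])}
E
python3 - <<'E'
from h import *
t=lambda x,y,z:atz(TOP,x/4+135,y/4+135,z)
s=lambda x,y,z:atz(SIDE,x/3+200,y/3+140,z)
c=[t(*p,.057) for p in [(527,279),(767,262),(773,375),(535,392)]]
print('housing corners top',np.round(c,4)); print([np.linalg.norm(c[i]-c[i-1]).round(4) for i in range(4)])
m=np.mean(c,0); d=c[0]-c[1]+c[3]-c[2]; print('mid',m,'yaw',np.arctan2(-d[0],d[1]))
c=[s(*p,.057) for p in [(209,63),(292,50),(322,168),(238,186)]]
print('housing corners side',np.round(c,4)); print([np.linalg.norm(c[i]-c[i-1]).round(4) for i in range(4)])
print('mid',np.mean(c,0))
for n,a,b,z in [('start',(213,139),(138,376),.059),('stop',(98,173),(180,452),.074),('orange',(392,217),(195,265),.042),('grey',(96,68),(70,490),.042),('beige',(622,452),(358,132),.045),('tin',(174,313),(294,422),.035),('paddle',(711,309),(262,37),.104),('mandreltip',(490,197),(172,210),.05)]:
    print(n,t(*a,z).round(4),s(*b,z).round(4))
E
```

```text
housing corners top [[ 0.5373 -0.1852  0.057 ]
 [ 0.5468 -0.3162  0.057 ]
 [ 0.4855 -0.3176  0.057 ]
 [ 0.4765 -0.1889  0.057 ]]
[np.float64(0.061), np.float64(0.1314), np.float64(0.0613), np.float64(0.129)]
mid [ 0.51153656 -0.2519786   0.057     ] yaw 0.07124135523565604
housing corners side [[ 0.55   -0.3032  0.057 ]
 [ 0.4852 -0.3158  0.057 ]
 [ 0.4793 -0.1855  0.057 ]
 [ 0.5395 -0.1704  0.057 ]]
[np.float64(0.1332), np.float64(0.066), np.float64(0.1304), np.float64(0.0621)]
mid [ 0.51350413 -0.24372548  0.057     ]
start [ 0.6134 -0.0145  0.059 ] [ 0.614 -0.01   0.059]
stop [0.5919 0.0447 0.074 ] [0.5925 0.0549 0.074 ]
orange [ 0.5733 -0.1119  0.042 ] [ 0.5727 -0.1125  0.042 ]
grey [0.6566 0.0529 0.042 ] [0.6555 0.0564 0.042 ]
beige [ 0.4448 -0.2367  0.045 ] [ 0.4453 -0.2341  0.045 ]
tin [0.5208 0.0074 0.035 ] [0.5204 0.0107 0.035 ]
paddle [ 0.5167 -0.2768  0.104 ] [ 0.515  -0.2743  0.104 ]
mandreltip [ 0.5833 -0.1657  0.05  ] [ 0.5858 -0.1563  0.05  ]
```

```bash
python3 -m handwheel '[[[1,0,0,0,8.5],[1,0,0,0,8.5],[1,0,0,0,8.5],[1,0,0,0,8.5],[1,0,0,0,8.5],[1,0,0,0,8.5],[1,0,0,0,8.5],[1,0,0,0,8],[1,0,0,0,0]]]' 20
python3 - <<'E'
from h import *
s=telemetry.get_state();print(s['time_s'],s['q'].round(3) if hasattr(s['q'],'round') else s['q'],s['eef_pos']);M=R.from_quat(s['ee_rot']).as_matrix();print(M.round(3))
p=np.array(s['eef_pos'])
for a,b in [((.5,.25,.25),p),((.515,-.33,.25),np.array([.5,.25,.25]))]:
    print((M.T@(np.array(a)-b)*100).round(1))
# top-of-side picture height at the wall
for u in (60,150,280,400):
    d=ray(SIDE,u,0); print((SIDE['eye']+d*(-.5-SIDE['eye'][1])/d[1]).round(2))
E
```

```text
time_s: 2.4
eef_pos: [0.2129, 0.6405, 0.2515]
ee_rot: [0.025, -0.707, 0.707, -0.025]
force: [0.0, -0.7, 1.0]
opening: 0.021
2.4 [ 1.538  0.359  0.012 -0.    -1.224 -1.468] [0.21285116 0.64051234 0.25154569]
[[-0.998 -0.     0.07 ]
 [-0.07  -0.    -0.998]
 [ 0.    -1.     0.   ]]
[-25.9   0.2  41. ]
[ 2.6  0.  58. ]
[ 0.99 -0.5   0.35]
[ 0.8  -0.5   0.35]
[ 0.52 -0.5   0.34]
[ 0.26 -0.5   0.34]
```

```bash
python3 -m handwheel '[[[1,-2.6,0,4.1,0],[1,-2.6,0,4.1,0],[1,-2.6,0,4.1,0],[1,-2.6,0,4.1,0],[1,-2.6,0,4.1,0],[1,-2.6,0,4.1,0],[1,-2.6,0,4.1,0],[1,-2.6,0,4.1,0],[1,-2.6,0,4.1,0],[1,-2.6,0,4.1,0],[1,0.2,0.6,4.1,0],[1,0.2,0.6,4.1,0],[1,0.2,0.6,4.1,0],[1,0.2,0.6,4.1,0],[1,0.2,0.6,4.1,0],[1,0.2,0.6,4.1,0],[1,0.2,0.6,4.1,0],[1,0.2,0.6,4.1,0],[1,0,0,0,0]]]'
python3 - <<'E'
from h import *
s=telemetry.get_state();print(np.round(s['q'],3),np.round(s['eef_pos'],4));M=R.from_quat(s['ee_rot']).as_matrix();print((M.T@(np.array([.516,-.33,.19])-s['eef_pos'])*100).round(1))
p=snap('wrist','w2.png'); print({k:p[k] for k in p if k!='color'})
E
```

```text
time_s: 4.3
eef_pos: [0.5083, -0.0817, 0.2028]
ee_rot: [0.026, -0.706, 0.707, -0.025]
force: [-0.4, 0.4, 0.6]
opening: 0.0002
[ 0.223  0.135 -0.407  0.    -1.031 -0.15 ] [ 0.5083 -0.0817  0.2028]
[ 1.   1.3 24.8]
{'vfov': 68.22731957287962, 'cx': 259.3394040287602, 'cy': 189.56638089585158, 'eye': array([ 0.51520611, -0.16500457,  0.33573813]), 'rotation': array([ 0.00647523, -0.15503473,  0.98723344, -0.03595058]), 'shot': 4}
```

View pics/w2.png

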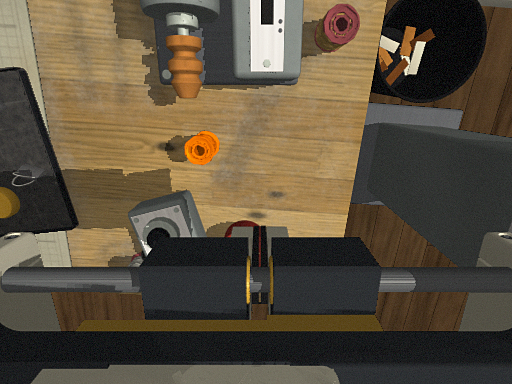

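```bash
python3 -m handwheel '[[[1,0.3,0,4,0],[1,0.3,0.3,4,0],[1,0,0,0,0]]]'
python3 - <<'E'
from h import *
s=telemetry.get_state();print(np.round(s['eef_pos'],4))
p=snap('wrist','w3.png'); print({k:p[k] for k in p if k!='color'})
E
```

```text
time_s: 4.65
eef_pos: [0.5089, -0.1604, 0.2004]
ee_rot: [0.026, -0.707, 0.707, -0.026]
force: [-0.1, 0.5, 0.0]
opening: 0.0005
[ 0.5089 -0.1604  0.2004]
{'vfov': 68.22731957287962, 'cx': 259.3394040287602, 'cy': 189.56638089585158, 'eye': array([ 0.51569883, -0.24374601,  0.33336168]), 'rotation': array([ 0.00589004, -0.15507763,  0.98721543, -0.03635841]), 'shot': 5}
```

View pics/w3.png

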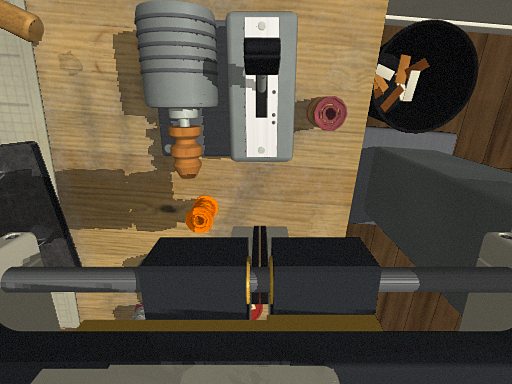

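```bash
python3 - <<'E'
from h import *
W={'vfov': 68.22731957287962, 'cx': 259.3394040287602, 'cy': 189.56638089585158, 'eye': np.array([ 0.51569883, -0.24374601,  0.33336168]), 'rotation': np.array([ 0.00589004, -0.15507763,  0.98721543, -0.03635841])}
c=np.array([atz(W,*p,.057) for p in [(228,12),(297,14),(295,160),(230,159)]]);print(c.round(4),c.mean(0))
print([atz(W,*p,.057).round(4) for p in [(261,26),(261,150),(261,75),(261,117)]])
print(atz(W,263,54,.104), atz(W,263,40,.118))
piv=np.array([.512,-.250,0]);
s=telemetry.get_state();M=R.from_quat(s['ee_rot']).as_matrix()
for th in (-.4,0,.4):
  for yaw in (.07,):
    y=61*np.sin(th)/1e3; print(piv+[-np.sin(yaw)*y,np.cos(yaw)*y,.048+.061*np.cos(th)])
print((M.T@(np.array([.516,-.325,.19])-s['eef_pos'])*100).round(1))
E
```

```text
[[ 0.5474 -0.3116  0.057 ]
 [ 0.4886 -0.3144  0.057 ]
 [ 0.4761 -0.1883  0.057 ]
 [ 0.5404 -0.1845  0.057 ]] [ 0.51309529 -0.24970417  0.057     ]
[array([ 0.5185, -0.3031,  0.057 ]), array([ 0.5104, -0.1957,  0.057 ]), array([ 0.5156, -0.2639,  0.057 ]), array([ 0.5128, -0.227 ,  0.057 ])]
[ 0.51521346 -0.27490162  0.104     ] [ 0.51591756 -0.2816695   0.118     ]
[ 0.51366146 -0.27369634  0.10418472]
[ 0.512 -0.25   0.109]
[ 0.51033854 -0.22630366  0.10418472]
[ 0.5  1.  16.6]
```

```bash
python3 -m handwheel '[[[1,0.1,0.2,4.1,0],[1,0.1,0.2,4.1,0],[1,0.1,0.2,4.1,0],[1,0.1,0.2,4.1,0],[1,0,0,0,0],[1,0,2,0,0],[1,0,2,0,0],[1,0,2,0,0],[1,0,1,0,0],[1,0,0,0,0]]]'
python3 - <<'E'
from h import *
s=telemetry.get_state();print(np.round(s['eef_pos'],4))
p=snap('side','s4.png');M=R.from_quat(s['ee_rot']).as_matrix()
for t in ([.516,-.30,.122],[.514,-.262,.122],[.512,-.2475,.122]): print((M.T@(np.array(t)-s['eef_pos'])*100).round(1))
cv2.imwrite('pics/s4z.png',cv2.resize(p['color'][80:260,180:380,::-1],None,fx=4,fy=3.3))
E
```

```text
time_s: 5.7
eef_pos: [0.5166, -0.3207, 0.1214]
ee_rot: [-0.027, 0.707, -0.706, 0.025]
force: [0.0, -0.3, 0.3]
opening: 0.0004
[ 0.5166 -0.3207  0.1214]
[-0.1 -0.1 -2.1]
[-0.2 -0.1 -5.9]
[-0.1 -0.  -7.3]
```

View pics/s4z.png

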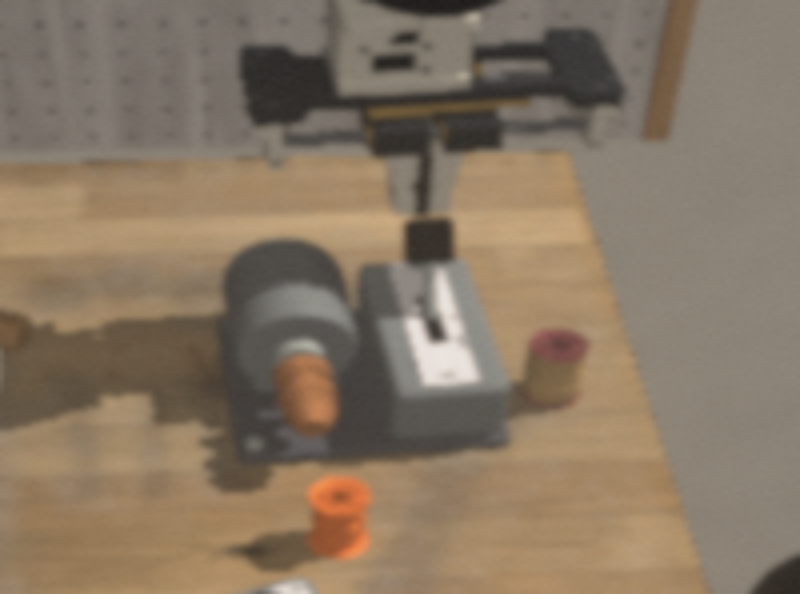

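Fingers (zoom ~425,180) are behind and in line with the paddle (~428,240). Pushing.

```bash
python3 -m handwheel '[[[1,0,0,-1,0],[1,0,0,-1,0],[1,0,0,-0.5,0],[1,0,0,-0.5,0],[1,0,0,-0.5,0],[1,0,0,-0.5,0],[1,0,0,-0.5,0],[1,0,0,-0.5,0],[1,0,0,0,0]]]'
python3 -m handwheel '[[[1,0,0,-0.5,0],[1,0,0,-0.5,0],[1,0,0,-0.5,0],[1,0,0,0,0]]]'
python3 -m handwheel '[[[1,0,0,-0.3,0],[1,0,0,-0.3,0],[1,0,0,0,0]]]'
```

```text
time_s: 6.65
eef_pos: [0.5129, -0.2714, 0.1224]
ee_rot: [-0.026, 0.707, -0.706, 0.025]
force: [0.3, 0.7, 0.3]
opening: 0.0006
time_s: 7.05
eef_pos: [0.5119, -0.2567, 0.1225]
ee_rot: [-0.025, 0.707, -0.707, 0.025]
force: [0.2, -1.0, 0.4]
opening: 0.0005
time_s: 7.35
eef_pos: [0.5116, -0.2509, 0.1224]
ee_rot: [-0.026, 0.707, -0.707, 0.025]
force: [0.6, 0.2, -0.2]
opening: 0.0001
```

```bash
python3 -m handwheel '[[[1,0,0,-0.2,0],[1,0,0,-0.1,0],[1,0,0,0,0]]]'
python3 -m handwheel '[[[1,0,0,-0.2,0],[1,0,0,0,0]]]'
python3 - <<'E'
from h import *
p=snap('side','s5.png')
cv2.imwrite('pics/s5z.png',cv2.resize(p['color'][120:240,220:340,::-1],None,fx=5,fy=5,interpolation=cv2.INTER_CUBIC))
E
```

```text
time_s: 7.65
eef_pos: [0.5115, -0.2482, 0.1226]
ee_rot: [-0.025, 0.707, -0.707, 0.025]
force: [-0.1, 0.5, 0.5]
opening: 0.0002
time_s: 7.85
eef_pos: [0.5114, -0.247, 0.1227]
ee_rot: [0.025, -0.706, 0.707, -0.026]
force: [-0.2, -5.0, -1.2]
opening: 0.0006
```

View pics/s5z.png

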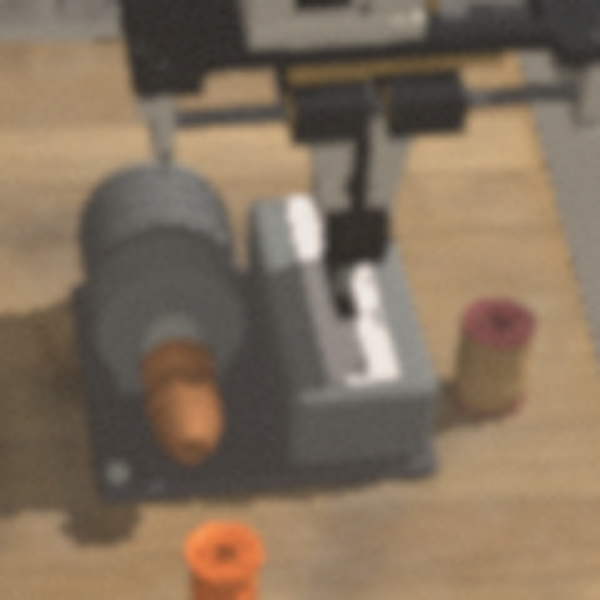

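```bash
python3 -m handwheel '[[[1,0,0,-0.15,0],[1,0,0,0,0]]]'
python3 -m handwheel '[[[1,0,0,-0.15,0],[1,0,0,0,0]]]'
```

```text
time_s: 8.1
eef_pos: [0.5114, -0.2466, 0.1229]
ee_rot: [0.025, -0.706, 0.708, -0.026]
force: [0.9, -12.0, -2.3]
opening: 0.0005
time_s: 8.3
eef_pos: [0.5115, -0.2463, 0.1231]
ee_rot: [0.025, -0.705, 0.708, -0.026]
force: [0.7, -17.4, -4.4]
opening: 0.0005
```

```bash
python3 -m handwheel '[[[1,0,0,0.5,0],[1,0,0,1,0],[1,0,0,2.5,0],[1,0,0,2,0],[1,0,-2,0,0],[1,0,-3,0,0],[1,0,-3,0,0],[1,0,0,0,0]]]'
python3 - <<'E'
from h import *
s=telemetry.get_state();print(np.round(s['eef_pos'],4))
p=snap('side','s6.png')
cv2.imwrite('pics/s6z.png',cv2.resize(p['color'][120:240,220:340,::-1],None,fx=5,fy=5,interpolation=cv2.INTER_CUBIC))
M=R.from_quat(s['ee_rot']).as_matrix()
a=np.array([.52,-.16,.2]);b=np.array([.6137,-.013,.12])
print((M.T@(a-s['eef_pos'])*100).round(1),(M.T@(b-a)*100).round(1))
E
```

```text
time_s: 9.1
eef_pos: [0.5177, -0.3043, 0.2071]
ee_rot: [0.023, -0.706, 0.708, -0.028]
force: [0.2, -0.9, -0.1]
opening: 0.0002
[ 0.5177 -0.3043  0.2071]
[ -1.3   0.7 -14.4] [-10.4   8.  -14. ]
```

View pics/s6z.png

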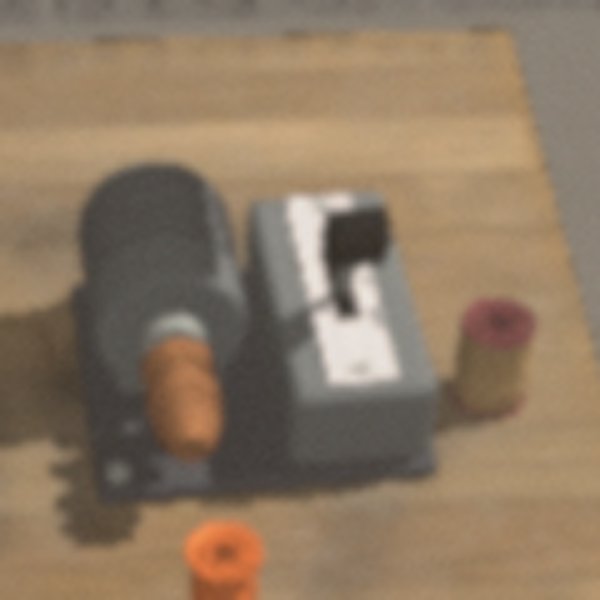

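```bash
python3 - <<'E'
from h import *
for th in (-.4,0,.2,.4):
    y=.061*np.sin(th); print(th,proj(SIDE,[[.513-.07*y,-.25+y,.048+.061*np.cos(th)]]).round(1), proj(SIDE,[[.513,-.25,.057]]).round(1),proj(TOP,[[.513-.07*y,-.25+y,.048+.061*np.cos(th)]]).round(1))
E
```

```text
-0.4 [[287.5 152.4]] [[288.2 176. ]] [[311.3 213.2]]
0 [[289.6 157.7]] [[288.2 176. ]] [[300.2 213.8]]
0.2 [[290.5 161.8]] [[288.2 176. ]] [[294.2 214.2]]
0.4 [[291.4 166.7]] [[288.2 176. ]] [[288.4 214.8]]
```

```bash
python3 -m handwheel '[[[1,-0.2,0,-4,0],[1,-1.5,0,-4,0],[1,-2,0,-4,0],[1,-2,0,-4,0],[1,-2,0,-4,0],[1,-2,0,-4,0],[1,-2,0,-4,0],[1,0,0,-0.4,0],[1,0,2.5,0,0],[1,0,2.5,0,0],[1,0,2,0,0],[1,0,0,0,0]]]'
python3 - <<'E'
from h import *
s=telemetry.get_state();print(np.round(s['eef_pos'],4),np.round(s['q'],2))
p=snap('side','s7.png');q=snap('top','t7.png')
M=R.from_quat(s['ee_rot']).as_matrix();print(M.round(3))
print((M.T@(np.array([.6137,-.0125,.059+.025+.01])-s['eef_pos'])*100).round(1))
cv2.imwrite('pics/c7.png',np.hstack([cv2.resize(a['color'][r:r+110,c:c+110,::-1],(396,396),interpolation=cv2.INTER_CUBIC) for a,r,c in((p,225,200),(q,120,130))]))
E
```

```text
time_s: 10.35
eef_pos: [0.6092, -0.0121, 0.1287]
ee_rot: [0.028, -0.706, 0.707, -0.023]
force: [0.3, 0.4, -0.1]
opening: 0.0002
[ 0.6092 -0.0121  0.1287] [ 0.3   0.36 -0.29 -0.   -0.93 -0.23]
[[-0.997 -0.007  0.071]
 [-0.071 -0.001 -0.997]
 [ 0.007 -1.     0.001]]
[-0.5  3.5  0.1]
```

View pics/c7.png

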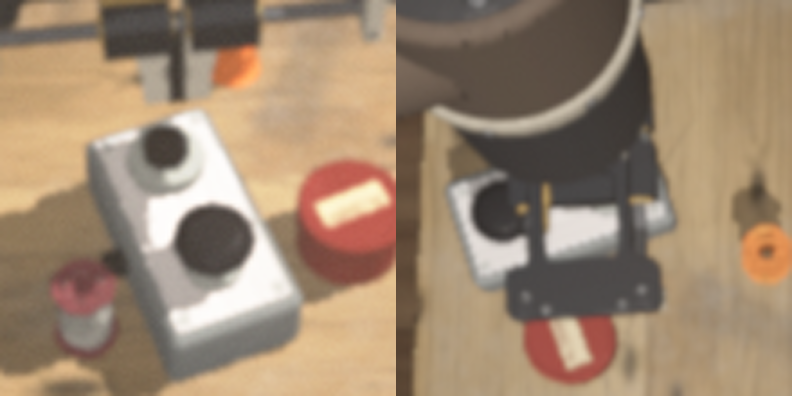

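```bash
python3 -m handwheel '[[[1,-0.5,1.5,0.05,0],[1,0,1.5,0,0],[1,0,0.8,0,0],[1,0,0,0,0]]]'
python3 -m handwheel '[[[1,0,0.3,0,0],[1,0,0,0,0]]]'
python3 - <<'E'
from h import *
p=snap('side','s8.png')
cv2.imwrite('pics/s8z.png',cv2.resize(p['color'][225:335,200:310,::-1],None,fx=5,fy=5,interpolation=cv2.INTER_CUBIC))
E
```

```text
time_s: 10.85
eef_pos: [0.6163, -0.0118, 0.0937]
ee_rot: [0.026, -0.707, 0.707, -0.025]
force: [-0.1, 0.0, -0.0]
opening: 0.0004
time_s: 11.05
eef_pos: [0.617, -0.0116, 0.092]
ee_rot: [-0.025, 0.707, -0.707, 0.026]
force: [-0.3, -0.3, -0.2]
opening: 0.0005
```

View pics/s8z.png

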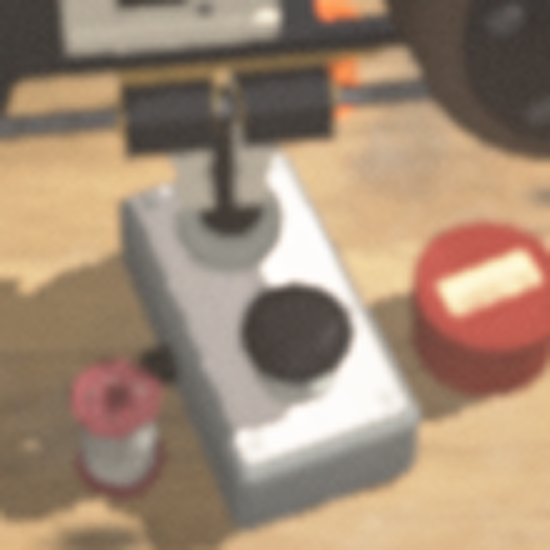

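```bash
python3 -m handwheel '[[[1,0.3,0.4,0,0],[1,0,0.3,0,0],[1,0,0,0,0]]]'
python3 -m handwheel '[[[1,0,0.2,0,0],[1,0,0.2,0,0],[1,0,0,0,0]]]'
```

```text
time_s: 11.4
eef_pos: [0.6139, -0.0118, 0.0847]
ee_rot: [-0.025, 0.707, -0.707, 0.026]
force: [-0.6, 1.1, 2.4]
opening: 0.0002
time_s: 11.7
eef_pos: [0.614, -0.0117, 0.0821]
ee_rot: [0.025, -0.707, 0.707, -0.026]
force: [-4.3, 2.1, 15.0]
opening: 0.0004
```

```bash
python3 - <<'E'
from h import *
p=snap('side','s9.png')
cv2.imwrite('pics/s9z.png',cv2.resize(p['color'][225:335,200:310,::-1],None,fx=5,fy=5,interpolation=cv2.INTER_CUBIC))
s=telemetry.get_state(); print(s['force'],s['torque'],s['eef_pos'])
E
```

```text
[-4.5921949   1.87242592 15.30837879] [ 0.70564944  1.89638113 -0.0130954 ] [ 0.61400753 -0.01176833  0.08212558]
```

View pics/s9z.png

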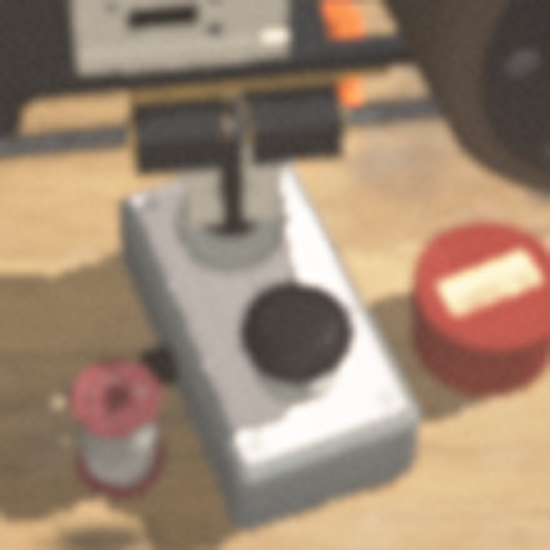

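```bash
python3 -m handwheel '[[[1,0,0.1,0,0],[1,0,0,0,0]]]';python3 -m handwheel '[[[1,0,-0.2,0,0],[1,0,0,0,0]]]';python3 -m handwheel '[[[1,0,-0.1,0,0],[1,0,0,0,0]]]';python3 -m handwheel '[[[1,0,-0.1,0,0],[1,0,0,0,0]]]'
```

```text
time_s: 11.95
eef_pos: [0.614, -0.0118, 0.082]
ee_rot: [0.025, -0.707, 0.707, -0.026]
force: [-7.1, 1.9, 20.7]
opening: 0.0004
time_s: 12.15
eef_pos: [0.6139, -0.0118, 0.0823]
ee_rot: [-0.025, 0.707, -0.707, 0.026]
force: [-0.4, 1.2, 4.4]
opening: 0.0002
time_s: 12.35
eef_pos: [0.6139, -0.0118, 0.0828]
ee_rot: [-0.025, 0.707, -0.707, 0.026]
force: [-0.5, 1.0, 4.2]
opening: 0.0006
time_s: 12.55
eef_pos: [0.6139, -0.0117, 0.0836]
ee_rot: [-0.025, 0.707, -0.707, 0.026]
force: [0.5, 0.2, 3.0]
opening: 0.0005
```

Rigid at TCP z 0.082 after a soft spring (about 0.8 N/mm, 4.4 N near the bottom), so the button has reached the bottom. I'll release it and log where the spring force ends.

```bash
python3 -m handwheel '[[[1,0,-0.25,0,0],[1,0,0,0,0]]]';python3 -m handwheel '[[[1,0,-0.2,0,0],[1,0,0,0,0]]]';python3 -m handwheel '[[[1,0,-2,0,0],[1,0,-3,0,0],[1,0,-3,0,0],[1,0,-3,0,0],[1,0,0,4,0],[1,0,0,4,0],[1,0,0,4,0],[1,0,0,0,0]]]'
python3 - <<'E'
from h import *
p=snap('side','s10.png')
cv2.imwrite('pics/s10z.png',cv2.resize(p['color'][130:340,190:360,::-1],None,fx=2.8,fy=2.8,interpolation=cv2.INTER_CUBIC))
q=snap('top','t10.png')
cv2.imwrite('pics/t10z.png',cv2.resize(q['color'][135:265,135:335,::-1],None,fx=4,fy=4,interpolation=cv2.INTER_CUBIC))
E
```

```text
time_s: 12.75
eef_pos: [0.6139, -0.0118, 0.0862]
ee_rot: [-0.025, 0.707, -0.707, 0.026]
force: [0.9, 2.0, 2.7]
opening: 0.0006
time_s: 12.95
eef_pos: [0.6138, -0.0119, 0.0881]
ee_rot: [0.025, -0.707, 0.707, -0.025]
force: [1.5, 0.8, 1.4]
opening: 0.0005
time_s: 13.75
eef_pos: [0.6214, -0.1355, 0.1971]
ee_rot: [0.025, -0.707, 0.707, -0.023]
force: [-1.3, 1.6, 0.8]
opening: 0.0005
```

View pics/s10z.png

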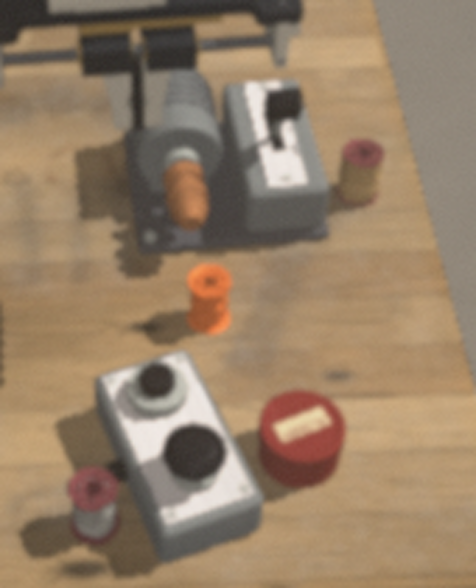

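View pics/t10z.png

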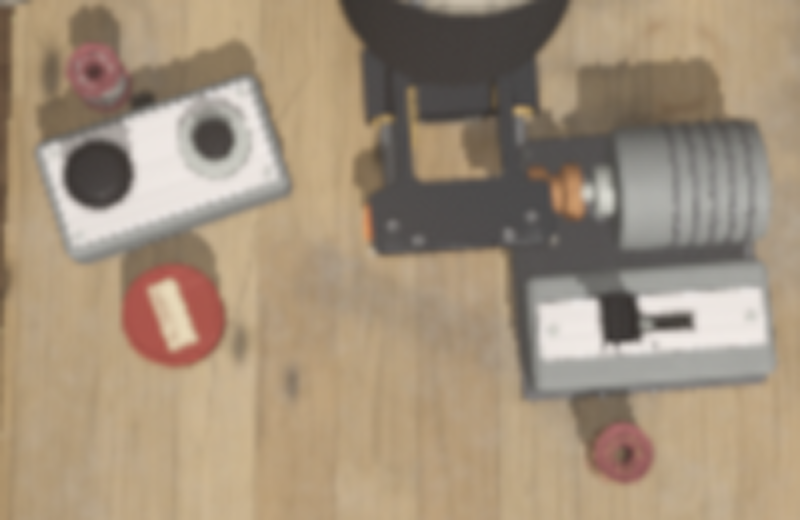

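```bash
python3 - <<'E'
from h import *
for z in (.053,.057,.059): print(z,((proj(SIDE,[[.614+dx,-.0118+.0095,z] for dx in (-.02,0,.02)])-[200,225])*5).round(0).tolist())
p=cv2.imread('pics/s9.png'); cv2.imwrite('pics/s9y.png',cv2.resize(p[255:285,230:265],None,fx=16,fy=16,interpolation=cv2.INTER_CUBIC))
print(((proj(SIDE,[[.6137,-.0125,.053],[.6137,-.0125+.012,.053],[.6137,-.0125+.02,.053],[.6137,-.0125+.012,.059]])-[230,255])*16).round(0))
print(((proj(SIDE,[[.614,-.0023,z] for z in (.053,.057)])-[230,255])*16).round(0))
E
```

```text
0.053 [[286.0, 227.0], [231.0, 229.0], [175.0, 231.0]]
0.057 [[286.0, 220.0], [231.0, 222.0], [175.0, 225.0]]
0.059 [[286.0, 217.0], [231.0, 219.0], [175.0, 221.0]]
[[258. 180.]
 [262. 266.]
 [265. 325.]
 [262. 234.]]
[[259. 253.]
 [259. 232.]]
```

View pics/s9y.png

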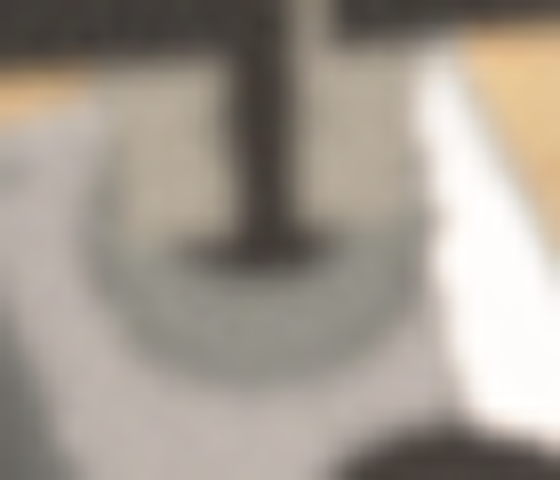

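```bash
python3 -c "
from workcell import ctrl
print(ctrl.finish_job())"
```

```text
the job is handed in; nothing more can be done
None
```

I pushed the speed lever from off to fast with the closed fingertips, then pressed the start button down and let it go. I handed the job in at about 14 s, and no verdict is reported.

- **Lever:** it met a hard stop at about 17 N, close to where the geometry put the fast end. After I backed off, the side camera put the handle within about a pixel of the fast position. The top camera put it about 1.6 px off, similar to its error at the start.
- **Start button:** there was about 6 mm of soft spring travel, then a rigid stop with the button looking flush with its collar in a close crop. The force reached about 21 N, more than the 5 N needed, because the fingers also pressed on the collar. The button looked up again afterwards.
- **One disagreement:** the rigid stop came with the tool about 4 mm higher than the stated fingertip length predicts. I took the closed fingertips to be slightly longer than stated, because the travel and the picture both fit a full press.
- **Everything else:** I kept clear of the stop button. In the last pictures the spools, the tin and the stop button look unchanged, and the arm was clear of everything. The orange spool was partly hidden in the last top picture, but the side picture shows it still standing.

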